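Closing time: sweep the bench switches off

TASK

Closing time: switch off all four switches of the long bench switch box by dragging a shut fingertip along its row in one go, starting at the cable-gland end, so that the upright paddles fold over one after another; do not lift the finger off the row before the last one is over. The smaller box with only two switches feeds the roaster's cooling fan: do not touch it.

Things in the scene. Friction and masses are not known exactly. Their poses are not given: they have to be found in the camera images.
- bench_box: long grey switch box fixed on the worktop, 200 x 64 mm, flat top at z = 40 mm, four white paddle switches in a row along the middle of its top. Origin: centre of its underside; x axis along the row, black cable gland sticking out 19 mm at its -x end. A fingertip drawn along the row towards +x with its lowest point 20 to 31 mm above the flat top pushes each paddle over and passes above it.
- bench_box_sw1 (a joint): first switch, next to the gland; weighted tumbler paddle 36 mm long, 18 wide, 5 to 7 thick, hinged at x = -74, y = 0, z = 42 mm of bench_box. rad: 0 = on (leaning 0.3 rad back to the gland, tip at z = 77 mm), 1.5 = off (folded over to +x, 1.2 rad past vertical, tip at most z = 59 mm). A push of about 1 N moves it; past 0.4 rad it falls over to off by itself, before that back to on.
- bench_box_sw2 (a joint): second switch, like the first, hinged at x = -30 mm; 0 = on, 1.5 = off
- bench_box_sw3 (a joint): third switch, like the first, hinged at x = +14 mm; 0 = on, 1.5 = off
- bench_box_sw4 (a joint): fourth and last switch, farthest from the gland, like the first, hinged at x = +58 mm; 0 = on, 1.5 = off
- fan_box: short grey switch box of the same make fixed on the worktop, 112 long x 64 wide x 40 mm high, with only two of the same white paddles (upright, hinged at x = -30 and +14 mm); origin: centre of its underside, x axis along the row, cable gland at -x. To be left alone.

How it is judged:
By the outcome, as a careful person would: the job done as asked, in the order asked, and still so for the second after the job is handed in, with the robot touching nothing.
It also fails if it takes over 32 s, if anything falls off the work surface, if the arm or the gripper's body presses on something with over 40 N, if the wrist force passes 120 N, or if a joint passes its speed limit or range.

ROBOT

A 6-joint arm with a two-finger parallel gripper is mounted at the origin on a cart in front of the work surface, level with it; the furniture and walls round the work are solid. World frame = base frame: x ahead of the robot, y to its left, z up, the work surface at z = 0. Lengths are in m, angles in rad, forces in N, time in s.
With the tool pointing down it reaches from about 0.35 to 0.85 m from the base axis. Payload 8.1 kg.
Tool frame: the origin (TCP) lies at the very end of the fingers, on their centre line; the grasp point (between the pads) lies 19 mm behind it; z points along the fingers, y is the line along which they close (so a half turn about z gives the same grasp; the last joint's range is limited). The gripper opens to 93 mm and grips with 3 to 60 N. Pads are 15 mm wide; open, the fingers measure 128 mm over their backs; the gripper's body (75 mm by 188 mm) begins 65 mm behind the grasp point.
Start: joints at [-1.223, 0.13, 1.488, -0, 1.523, -0.085], TCP at [0.252, -0.545, 0.219] pointing down, gripper open.
Joint ranges: [-2.96, 2.96], [-0.89, 2.26], [0.02, 2.5], [-1.34, 4.48], [0, 2.73], [-2.66, 2.66]. Speed limits (rad/s): [2.39, 2.39, 2.79, 3.14, 3.14, 3.14].

INTERFACE

Orientations are given as a rotation vector (axis times angle).
In Python, from plant import read_state, eyes, workorder gives the robot as it stands. The module is installed in compiled form; this text tells all that it offers.
- The arm moves only by the tool play_rows, never from a script. Its argument "targets" is one flat list of numbers, 4 for each row, row after row: the shift along the tool's x, y, z in cm, then the turn about the tool's z in degrees. In form: [dx, dy, dz, roll, dx, dy, dz, roll, ...]. A call has 1 to 8 rows; each row is the pose to reach, as a shift and turn from the pose commanded when the call began, along the tool's axes at that moment; what a row does not reach only later rows make up. A row lasts 1/12 s, in which the tool goes at most 41.7 mm and 7.16 degrees, less where a joint would pass 70% of its speed; a pose out of reach is approached as far as the arm can. A call with a gripper value outside its range is refused whole. "grip" is the finger opening in cm, from 0 to 9.3, set as the call begins (left out, the last holds). The fingers move at their own pace and stop on an object; "grip_force" is the grip in N (left out, the last holds). Time passes only in rows, so rows that repeat a pose let the fingers close. It gives the time, the measured TCP pose, the force, the opening and the grip force at its end, in the units of the state.
- read_state(): the state, without advancing time (a new reading comes with each control period).
- eyes.read_camera(name): name is "side" or "top"; returns a dict with "image" (384x512x3 uint8, red, green, blue), "vfov" (degrees; the focal length in pixels is half the picture's height over the tangent of half this angle, whatever the lens; pixels are square), "cx", "cy" (the principal point, pixels), "cam_to_world" (4x4, takes a point from camera to world coordinates). Camera axes: x right, y up, looking along -z (the intrinsics and any distortion apply to the point x, -y, -z); pixel columns grow to the right and rows downward; lengths in m; the calibration is good to about 2 mm. A picture is of the moment at which its call begins. There is no depth.
- workorder.close_job(): hands the job in; it is judged then, once.
The state is a dict: "t": time; "q": joint angles; "dq": joint speeds; "joint_torque": joint torques, N m; "tool_pos": TCP position; "orientation": TCP orientation; "force": force on the tool from outside, world axes, zero at the start; "wrist_torque": the same for the moment, N m; "opening": finger opening in m; "gripper_force": force on a finger pad.
Only numpy, scipy, OpenCV 4.12 (cv2) and the standard library are available. Lean on these libraries where they do the work, as an engineer would, in place of code of your own. Each camera call takes 0.05 s, during which the arm holds its last target. There are 200 camera calls.

## Working session

There is one attempt and no reset: what is moved stays moved. The work goes in short steps, Python scripts to look and compute and a tool call to move; the robot and the scene stay as the last step left them, time stands still between calls to the robot, and variables do not carry over. Pictures are saved under pics/ and viewed, at most 10 in all, crops included, and the job is handed in when it is done.

Besides the shell and the picture viewer there is one more tool, called after "Request:" by a JSON object that holds its "op" and its "data", one argument or row to a line. play_rows: Moves the arm, as the interface text tells. Its arguments: {"type":"object","properties":{"targets":{"type":"array"},"grip":{"type":"number"},"grip_force":{"type":"number"}},"required":["targets"]}

```bash
mkdir -p pics; python3 - <<'E'
from plant import read_state, eyes
import cv2, numpy as np, pickle
d={}
for n in("top","side"):
    c=eyes.read_camera(n); d[n]=c
    cv2.imwrite(f"pics/{n}0.png",c["image"][:,:,::-1])
    print(n,{k:(np.round(v,4).tolist() if k=="cam_to_world" else v) for k,v in c.items() if k!="image"})
pickle.dump(d,open("cams.pkl","wb"))
s=read_state(); print(s["t"],s["tool_pos"],s["orientation"],s["opening"])
E
```

```text
top {'vfov': 43.22558752491852, 'cx': 257.51015435075, 'cy': 195.29696345977592, 'cam_to_world': [[0.0261, 0.98, -0.1971, 0.2814], [-0.9995, 0.0288, 0.011, -0.1592], [0.0165, 0.1967, 0.9803, 0.997], [0.0, 0.0, 0.0, 1.0]]}
side {'vfov': 44.98176525041961, 'cx': 251.5844657591462, 'cy': 195.65244524092515, 'cam_to_world': [[-0.958, 0.1271, -0.2571, 0.2384], [-0.2863, -0.3679, 0.8847, 0.7589], [0.0179, 0.9211, 0.3888, 0.4424], [0.0, 0.0, 0.0, 1.0]]}
0.1 [ 0.25148757 -0.54420477  0.21770622] [-3.06675794e+00 -6.74165978e-01  3.20717231e-04] 0.09290516353545723
```

View pics/top0.png

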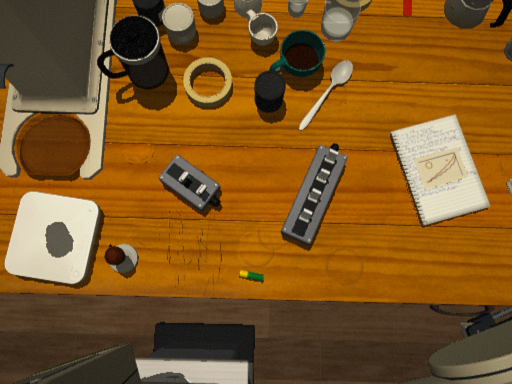

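View pics/side0.png

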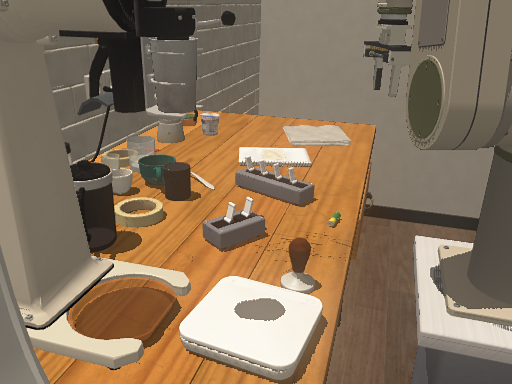

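The top view shows the bench box with its gland at about (335,148) and its far end near (297,243). The fan box is at (190,185) with its gland at (215,203). I'll enlarge both views to get corner pixels.

```bash
python3 - <<'E'
import cv2
a=cv2.imread("pics/top0.png")[138:253,270:360]
cv2.imwrite("pics/topc.png",cv2.resize(a,None,fx=5,fy=5,interpolation=cv2.INTER_CUBIC))
a=cv2.imread("pics/side0.png")[145:215,225:325]
cv2.imwrite("pics/sidec.png",cv2.resize(a,None,fx=7,fy=7,interpolation=cv2.INTER_CUBIC))
E
```

```text
(no output)
```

View pics/topc.png

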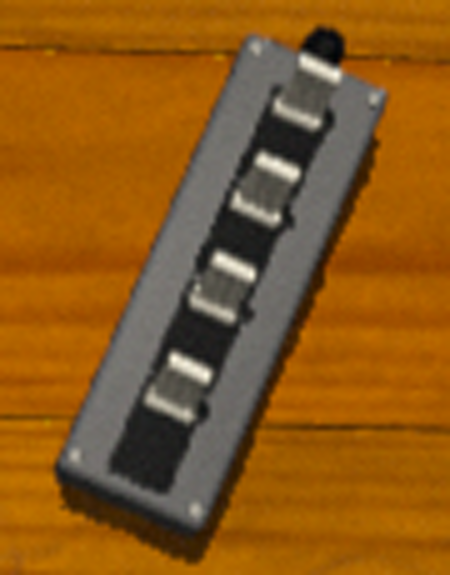

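View pics/sidec.png

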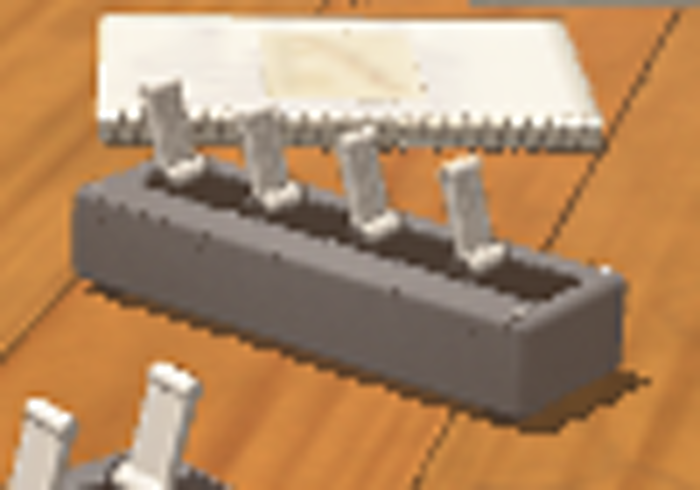

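The crops give the flat-top corners. In the top crop they are (248,38), (386,92), (203,525) and (60,463). In the side crop the three visible ones are (78,190), (520,322) and (622,280). All four paddles are upright and lean towards the gland. Next I fit the box pose.

```bash
cat > h.py <<'E'
import numpy as np, pickle, cv2
from scipy.optimize import least_squares
from scipy.spatial.transform import Rotation as R
d=pickle.load(open("cams.pkl","rb"))
def proj(c,P):
    T=np.linalg.inv(c["cam_to_world"]); p=P@T[:3,:3].T+T[:3,3]
    f=192/np.tan(np.radians(c["vfov"])/2)
    return np.c_[c["cx"]-f*p[:,0]/p[:,2], c["cy"]+f*p[:,1]/p[:,2]]
def world(q,P):
    c,s=np.cos(q[2]),np.sin(q[2]); P=np.atleast_2d(np.array(P,float))
    return np.c_[q[0]+c*P[:,0]-s*P[:,1],q[1]+s*P[:,0]+c*P[:,1],P[:,2]]
E
python3 - <<'E'
from h import *
from plant import read_state
a,b,h=.1,.032,.04
# box +x ~ world -x ; gland end -a. image-left in top = +world y = box -y
Pt=np.array([[-a,-b,h],[-a,b,h],[a,b,h],[a,-b,h]]); ut=np.array([[248,38],[386,92],[203,525],[60,463]])/5+[270,138]-.4
Ps=np.array([[-a,-b,h],[a,-b,h],[a,b,h]]); us=np.array([[78,190],[520,322],[622,280]])/7+[225,145]-.43
ft=lambda q:(proj(d["top"],world(q,Pt))-ut).ravel()
fs=lambda q:(proj(d["side"],world(q,Ps))-us).ravel()
for n,f in(("top",ft),("side",fs),("both",lambda q:np.r_[ft(q),fs(q)])):
    r=least_squares(f,[.45,-.2,2.8]); print(n,r.x.round(4),r.fun.round(1))
q=r.x
s=read_state(); M=R.from_rotvec(s["orientation"]).as_matrix(); print(M.round(3),s["tool_pos"])
for X in(-.125,-.1,-.074,.058,.11): print(X,world(q,[[X,0,.065]]).round(4))
# mirror check paddles: tips
tip=np.array([[x-.0106,0,.077] for x in(-.074,-.03,.014,.058)])
print(((proj(d["top"],world(q,tip))-[270,138])*5).round(),((proj(d["side"],world(q,tip))-[225,145])*7).round())
E
```

```text
top [ 0.4827 -0.2855  2.7491] [-0.1 -2.1  1.  -0.6  0.1  1.6 -1.   0.9]
side [ 0.487  -0.2864  2.7083] [-0.7 -1.  -0.3  0.9  1.  -0.5]
both [ 0.4844 -0.2853  2.7401] [ 0.3 -2.9  1.3 -1.2 -0.5  0.7 -1.4 -0.3 -0.4 -0.3  1.9  1.   2.4 -0.6]
[[ 0.908  0.419 -0.001]
 [ 0.419 -0.908  0.002]
 [ 0.    -0.002 -1.   ]] [ 0.25148757 -0.54420477  0.21770622]
-0.125 [[ 0.5995 -0.3342  0.065 ]]
-0.1 [[ 0.5765 -0.3244  0.065 ]]
-0.074 [[ 0.5526 -0.3142  0.065 ]]
0.058 [[ 0.431  -0.2626  0.065 ]]
0.11 [[ 0.3832 -0.2423  0.065 ]]
[[320.  60.]
 [277. 157.]
 [233. 257.]
 [188. 359.]] [[163.  77.]
 [258. 103.]
 [357. 130.]
 [461. 159.]]
```

Request:
{"op": "play_rows", "data": {
  "targets": [4, -0.4, 0, 6, 8, -0.9, 0, 12, 12, -1.3, 0, 18, 16, -1.8, 0, 24, 20, -2.2, 0, 30, 24, -2.7, 0, 36, 28, -3.1, 0, 42, 32, -3.6, 0, 48],
  "grip": 0
}}

```text
t: 0.77
tool_pos: [0.5284, -0.3763, 0.2181]
orientation: [-3.075, 0.64, 0.001]
force: [-0.5, -0.8, 0.7]
opening: 0.0446
gripper_force: 0.0
```

```bash
cat > w.py <<'E'
from h import *
from plant import read_state
q=[.4844,-.2853,2.7401]
s=read_state(); M=R.from_rotvec(s["orientation"]).as_matrix(); p=s["tool_pos"]
c,sn=np.cos(q[2]),np.sin(q[2]); v=p[:2]-q[:2]
print(s["t"],"box xyz",(c*v[0]+sn*v[1]).round(4),(-sn*v[0]+c*v[1]).round(4),p[2].round(4),"open",s["opening"],"F",s["force"].round(2),"q",np.round(s["q"],2))
print("toolx in box yaw",np.degrees(np.arctan2(M[1,0],M[0,0])-q[2]))
for X in(-.13,.11): print(X,"tool shift cm",(100*M.T@(world(q,[[X,0,.065]])[0]-p)).round(2))
E
python3 w.py
```

```text
0.7667 box xyz -0.076 0.0666 0.2181 open 0.04455335902965726 F [-0.54 -0.83  0.73] q [-0.7   0.26  1.34 -0.    1.54  1.28]
toolx in box yaw -180.49943082708393
-0.13 tool shift cm [ 5.35 -6.7  15.31]
0.11 tool shift cm [-18.65  -6.49  15.33]
```

Request:
{"op": "play_rows", "data": {
  "targets": [2, -2.5, 0, 0, 4, -5, 0, 0, 5.3, -6.7, 3, 0, 5.3, -6.7, 6, 0, 5.3, -6.7, 8, 0, 5.3, -6.7, 8, 0, 5.3, -6.7, 8, 0, 5.3, -6.7, 8, 0]
}}

```text
t: 1.43
tool_pos: [0.6025, -0.3377, 0.1402]
orientation: [3.077, -0.632, 0.002]
force: [-1.5, -0.1, 0.5]
opening: 0.0002
gripper_force: 0.0
```

```bash
python3 w.py; python3 - <<'E'
from plant import eyes
import cv2,numpy as np
a=eyes.read_camera("top")["image"][100:260,250:370,::-1]
b=eyes.read_camera("side")["image"][100:220,200:340,::-1]
a=cv2.resize(a,(360,480),interpolation=cv2.INTER_CUBIC); b=cv2.resize(b,(420,360),interpolation=cv2.INTER_CUBIC)
o=np.zeros((480,780,3),np.uint8); o[:,:360]=a; o[:360,360:]=b; cv2.imwrite("pics/m1.png",o)
E
```

```text
1.4333 box xyz -0.1292 0.002 0.1402 open 0.0002219096788105836 F [-1.45 -0.14  0.48] q [-0.59  0.42  1.3   0.    1.43  1.39]
toolx in box yaw -180.2202163359568
-0.13 tool shift cm [ 0.07 -0.21  7.52]
0.11 tool shift cm [-23.93  -0.11   7.48]
```

View pics/m1.png

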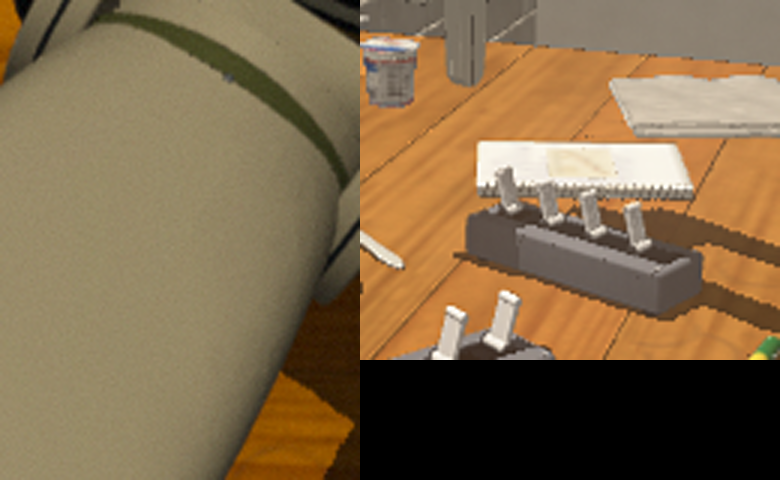

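The arm blocks the top view. The side view shows the shut finger at about (465,80), beyond the gland end, with all the paddles still upright. I'll go down to z = 0.066 and check there.

Request:
{"op": "play_rows", "data": {
  "targets": [0, -0.2, 2, 0, 0, -0.2, 4, 0, 0, -0.2, 6, 0, 0, -0.2, 7.4, 0, 0, -0.2, 7.4, 0, 0, -0.2, 7.4, 0]
}}

```text
t: 2.03
tool_pos: [0.6028, -0.3354, 0.0649]
orientation: [-3.077, 0.632, 0.001]
force: [-0.0, -1.0, 0.9]
opening: 0.0006
gripper_force: 0.0
```

```bash
python3 w.py; python3 - <<'E'
from plant import eyes
from h import *
b=eyes.read_camera("side")["image"][100:220,200:340,::-1]
cv2.imwrite("pics/m2.png",cv2.resize(b,None,fx=5,fy=5,interpolation=cv2.INTER_CUBIC))
from plant import read_state
print((proj(d["side"],read_state()["tool_pos"][None])-[200,100])*5)
E
```

```text
2.0333 box xyz -0.1285 -0.0002 0.0649 open 0.0006105526739939826 F [-0.01 -1.    0.94] q [-0.58  0.48  1.36  0.    1.31  1.39]
toolx in box yaw -180.22037710430396
-0.13 tool shift cm [ 0.15  0.01 -0.01]
0.11 tool shift cm [-23.85   0.11   0.  ]
[[175.10785051 281.36646099]]
```

View pics/m2.png

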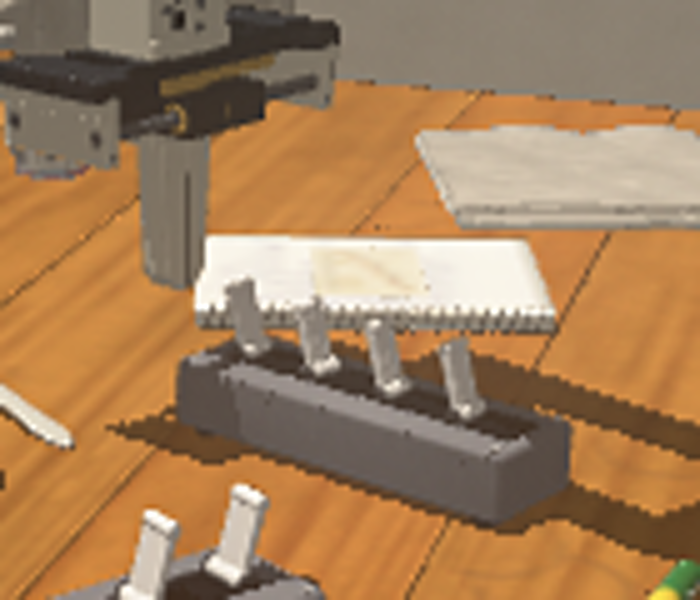

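The fingertip is at (175,283), matching the predicted (175,281), and it lines up with the row just before sw1. Now the drag along tool -x.

Request:
{"op": "play_rows", "data": {
  "targets": [-0.75, 0, 0, 0, -1.5, 0, 0, 0, -2.25, 0, 0, 0, -3, 0, 0, 0, -3.75, 0, 0, 0, -4.5, 0, 0, 0, -5.25, 0, 0, 0, -6, 0, 0, 0]
}}

```text
t: 2.75
tool_pos: [0.547, -0.3112, 0.0647]
orientation: [-3.077, 0.632, 0.0]
force: [0.5, 0.5, 0.5]
opening: 0.0001
gripper_force: 0.0
```

```bash
python3 w.py; python3 - <<'E'
from plant import eyes
from h import *
b=eyes.read_camera("side")["image"][100:220,200:340,::-1]
cv2.imwrite("pics/m3.png",cv2.resize(b,None,fx=5,fy=5,interpolation=cv2.INTER_CUBIC))
E
```

```text
2.75 box xyz -0.0678 -0.0006 0.0647 open 0.00011978438208104183 F [0.52 0.48 0.55] q [-0.6   0.33  1.55  0.    1.26  1.38]
toolx in box yaw -180.2008941519495
-0.13 tool shift cm [ 6.22  0.04 -0.03]
0.11 tool shift cm [-17.78   0.12  -0.03]
```

View pics/m3.png

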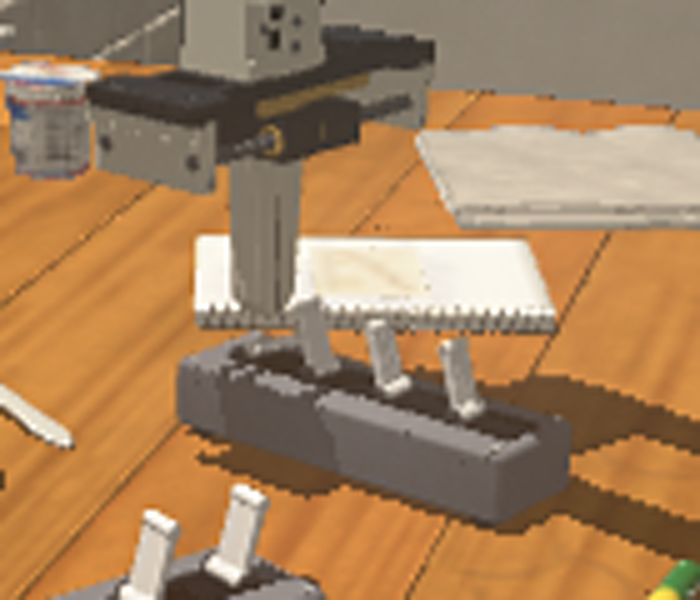

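sw1 has folded flat at about (260,345), and the finger at (265,310) is about to meet sw2. I'll carry on without a break.

Request:
{"op": "play_rows", "data": {
  "targets": [-0.75, 0, 0, 0, -1.5, 0, 0, 0, -2.25, 0, 0, 0, -3, 0, 0, 0, -3.75, 0, 0, 0, -4.5, 0, 0, 0, -5.25, 0, 0, 0, -6, 0, 0, 0]
}}

```text
t: 3.47
tool_pos: [0.4919, -0.2876, 0.0646]
orientation: [-3.077, 0.632, 0.0]
force: [-1.3, 1.0, -0.5]
opening: 0.0004
gripper_force: 0.2
```

Request:
{"op": "play_rows", "data": {
  "targets": [-0.75, 0, 0, 0, -1.5, 0, 0, 0, -2.25, 0, 0, 0, -3, 0, 0, 0, -3.75, 0, 0, 0, -4.5, 0, 0, 0, -5.25, 0, 0, 0, -6, 0, 0, 0]
}}

```text
t: 4.13
tool_pos: [0.4369, -0.2641, 0.0647]
orientation: [3.077, -0.632, 0.0]
force: [0.0, -0.0, -0.2]
opening: 0.0005
gripper_force: 0.0
```

Request:
{"op": "play_rows", "data": {
  "targets": [-0.75, 0, 0, 0, -1.5, 0, 0, 0, -2.25, 0, 0, 0, -3, 0, 0, 0, -3.75, 0, 0, 0, -4.5, 0, 0, 0, -5, 0, 0, 0, -5, 0, 0, 0]
}}

```text
t: 4.8
tool_pos: [0.3906, -0.2442, 0.0645]
orientation: [-3.077, 0.632, 0.001]
force: [0.6, 1.0, 0.4]
opening: 0.0005
gripper_force: 0.0
```

```bash
python3 w.py; python3 - <<'E'
from plant import eyes
from h import *
b=eyes.read_camera("side")["image"][100:220,200:340,::-1]
cv2.imwrite("pics/m4.png",cv2.resize(b,None,fx=5,fy=5,interpolation=cv2.INTER_CUBIC))
E
```

```text
4.8 box xyz 0.1024 -0.0012 0.0645 open 0.00045860062457836996 F [0.58 0.98 0.43] q [-0.67 -0.12  2.03 -0.    1.23  1.31]
toolx in box yaw -180.20757320599063
-0.13 tool shift cm [23.24  0.04 -0.06]
0.11 tool shift cm [-0.76  0.12 -0.05]
```

View pics/m4.png

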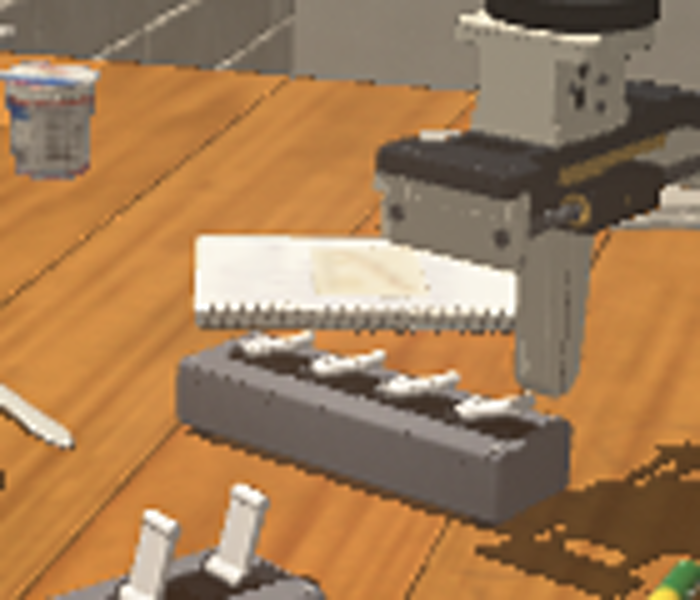

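All four paddles lie folded, at (275,345), (345,362), (420,382) and (495,405). The fan box paddles at (150,550) and (240,530) are still upright. I'll lift straight up and clear.

Request:
{"op": "play_rows", "data": {
  "targets": [-0.5, 0, -1, 0, -1, 0, -3, 0, -1, 0, -5, 0, -1, 0, -7, 0, -1, 0, -9, 0, -1, 0, -9, 0, -1, 0, -9, 0, -1, 0, -9, 0]
}}

```text
t: 5.52
tool_pos: [0.3822, -0.2406, 0.1538]
orientation: [-3.077, 0.632, 0.001]
force: [-0.1, -0.3, 0.1]
opening: 0.0004
gripper_force: 0.0
```

```bash
python3 w.py; python3 - <<'E'
from plant import eyes
from h import *
b=eyes.read_camera("side")["image"][100:220,200:340,::-1]
cv2.imwrite("pics/m5.png",cv2.resize(b,None,fx=5,fy=5,interpolation=cv2.INTER_CUBIC))
E
```

```text
5.5167 box xyz 0.1115 -0.0013 0.1538 open 0.0004108676981395828 F [-0.12 -0.27  0.12] q [-0.68 -0.24  1.97  0.    1.42  1.3 ]
toolx in box yaw -180.1988382050632
-0.13 tool shift cm [24.16  0.04  8.87]
0.11 tool shift cm [0.16 0.13 8.88]
```

View pics/m5.png

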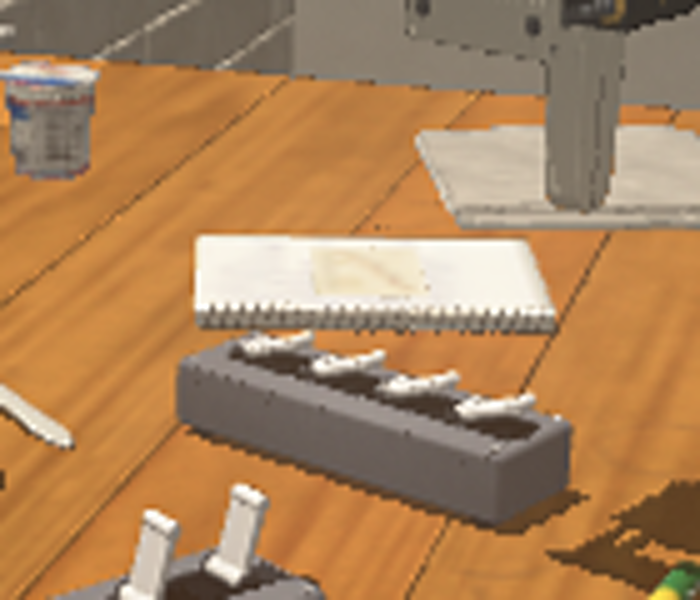

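The four bench paddles are still folded over, the fan box is unchanged, and the finger is well clear above at (580,200).

```bash
python3 -c "
from plant import workorder
print(workorder.close_job())"
```

```text
the job is handed in; nothing more can be done
None
```

All four bench-box switches were folded to off in one drag starting at the gland end, the fan box was left untouched, and the job was handed in with the arm clear at about 5.5 s; no verdict came back.

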